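# Take a nested deli tray off the stack and tare it on the scale

## Robot

A 6-joint arm with a two-finger parallel gripper is mounted at the origin on the work surface. World frame = base frame: x ahead of the robot, y to its left, z up, the work surface at z = 0. Lengths are in mm, angles in rad, forces in N, time in s.
With the tool pointing down it reaches from about 200 to 875 mm from the base axis. Payload 3.4 kg.
Tool frame: the origin (TCP) lies midway between the tips of the shut fingers; the grasp point (between the pads) lies robot.pinch_z behind it (robot.pinch_z is the distance from the TCP to the grasp point, in mm); z points along the fingers, y is the line along which they close (so a half turn about z gives the same grasp; the last joint's range is limited). The gripper opens to 94 mm and grips with 3 to 60 N. Pads are 16 mm wide; open, the fingers measure 119 mm over their backs; the gripper's body (75 mm by 177 mm) begins 78 mm behind the grasp point.
Start: joints at [-1.371, 0.276, 1.505, -0, 1.361, -0.121], TCP at [181.312, -545.703, 205.493] pointing down, gripper open.
Joint ranges: [-2.89, 2.89], [-0.75, 2.08], [0.22, 2.7], [-1.18, 4.32], [0.11, 2.71], [-2.7, 2.7]. Speed limits (rad/s): [2.57, 2.57, 3.14, 3.14, 3.14, 3.14].

## Interface

Orientations are given as [roll, pitch, yaw] about the fixed x, y, z axes, in that order (R = Rz(yaw) Ry(pitch) Rx(roll)).
In Python, from workcell import robot gives the robot as it stands.
- The arm moves only by the tool move_arm, never from a script. Its argument "rows" is one flat list of numbers, 7 for each row, row after row: the finger opening in m, from 0 to 0.094, then the shift along the tool's x, y, z in m, then the turn, a rotation vector about the tool's x, y, z in units of 6 degrees (1.0 is 6 degrees). In form: [claw, dx, dy, dz, rx, ry, rz, claw, dx, dy, dz, rx, ry, rz, ...]. A call has 1 to 12 rows; each row is the pose to reach, as a shift and turn from the pose commanded when the call began, along the tool's axes at that moment; what a row does not reach only later rows make up. A row lasts 1/12 s, in which the tool goes at most 41.7 mm and 7.16 degrees, less where a joint would pass 70% of its speed; a pose out of reach is approached as far as the arm can. A call with a gripper value outside its range is refused whole. The fingers move at their own pace and stop on an object; "grip_force" is the grip in N (left out, the last holds). Time passes only in rows, so rows that repeat a pose let the fingers close. It gives the time, the measured TCP pose, the force, the opening and the grip force at its end, in the units of the state.
- robot.observe(): the state, without advancing time (a new reading comes with each control period).
- robot.get_image(name): name is "side" or "top" or "wrist"; returns the picture (400x640x3 uint8, red, green, blue); there is no depth.
- robot.get_calibration(name): a dict with "camera_matrix" (3x3 intrinsics, pixels), "extrinsics" (4x4, takes a point from camera to world coordinates). Camera axes: x right, y down, z forward; pixel columns grow to the right and rows downward; lengths in mm; the calibration is good to about 2 mm. A picture is of the moment at which its call begins: read the wrist's pose just before it. get_calibration takes no time and is no camera call; for the wrist camera it gives the pose at the moment of the call.
- robot.job_done(): hands the job in; it is judged then, once.
Trained networks look in the newest picture that a camera, given by its name, has taken for a name from the list of things; names that differ only in an ending like _2 or _b are one class to them, and where a whole thing is asked for, a point or a joint stands for the part that bears it (a point fixed in the world has none). Each returns a list of dicts, best first, with "confidence" (0 to 1); they miss things now and then, are a little off and sometimes report something else, mostly with a low value. They report only what shows in the picture. A call takes as long as a camera call.
- robot.outline_of(camera, thing): "mask" (400x640 bool, what is visible of it) and "xy" ([column, row] in pixels, amid what is visible of it).
The state is a dict: "t": time; "joint_positions": joint angles; "joint_velocities": joint speeds; "tau": joint torques, N m; "eef_pos": TCP position; "tool_rot": TCP orientation; "contact_force": force on the tool from outside, world axes, zero at the start; "moment": the same for the moment, N m; "finger_gap": finger opening in mm; "grasp_force": force on a finger pad.
Only numpy, scipy, OpenCV 4.12 (cv2) and the standard library are available. Lean on these libraries where they do the work, as an engineer would, in place of code of your own. Each camera call takes 0.05 s, during which the arm holds its last target. There are 200 camera calls.

## Task

Pull the top tray of the nested stack loose and lift it straight up off the stack, keeping it level and leaving the trays below it nested where they are. Set it down gently, upright, on the middle of the scale's platter with its length along the platter's longer side, let go of it, and then press the scale's tare key fully down and release it. Do not disturb the other things on the counter.

Things in the scene. Friction and masses are not known exactly. Their poses are not given: they have to be found in the camera images.
- tray_top: Top tray of the stack: empty white oblong tray, about 0.3 kg, 54 mm high. Upper part: vertical-sided collar 150 mm long (own x), 60 mm wide (own y), wall 4 mm, at z = 24 to 54 mm (lowest 4 mm grooved in 1.5 mm); grasp it across the 60 mm. Below the collar a stepped-in foot 139 x 49 x 24 mm is sunk in the next tray, so only the collar shows. Origin: centre of the foot's underside; z up.
- tray_mid: Second tray, identical, loose, origin alike, 30 mm below the top tray's; its rim meets the underside of the top tray's collar. Two sprung rubber nubs on its inner end walls grip the top tray's foot: a steady upward pull of 8 to 13 N, weight included, draws it out; they rub for the first 17 mm and the foot is clear after 24 mm. The bottom tray holds this one the same way.
- stack: The fixed bottom tray (same shape) on a dark steel base plate 200 x 100 x 8 mm. Origin: centre of the plate's underside on the counter; x along the trays' length, y across, z up. The top tray starts with its underside 68 mm and its rim 122 mm above this origin, parallel to it.
- scale: Low grey counter scale with a fixed bright steel platter 210 mm (own x) by 250 mm (own y, the longer side). Origin: on the counter under the platter's middle; z up, -x towards the robot's side. On its -x side a lower console (top 50 mm high, reaching to x = -198 mm) carries a display, flat keys and one raised round tare key.
- platter (a point): Middle of the platter's top face, 80 mm above the counter; axes as the scale's.
- tare_top (a point): Centre of the top of the round black tare key, 32 mm across, on the middle of the console, 155 mm from the platter's middle along the scale's -x; it faces up.
- tare (a joint): Tare key travel in m: 0 up, 0.006 fully down (about 5 N), springs back.
- jar: Bystander: green glass jar with a steel lid, 68 mm across, 110 mm high; origin at the centre of the underside.
- can: Bystander: squat food can, 74 mm across, 60 mm high, near the stack; origin at the centre of the underside.
- tin: Bystander: shallow round metal tin, 100 mm across, 20 mm high; origin at the centre of the underside.

How it is judged:
By the outcome, as a careful person would: the job done as asked, in the order asked, and still so for the second after the job is handed in, with the robot touching nothing.
It also fails if it takes over 58 s, if anything falls off the work surface, if the arm or the gripper's body presses on something with over 40 N, if the wrist force passes 120 N, or if a joint passes its speed limit or range.

## Working session

There is one attempt and no reset: what is moved stays moved. The work goes in short steps, Python scripts to look and compute and a tool call to move; the robot and the scene stay as the last step left them, time stands still between calls to the robot, and variables do not carry over. Pictures are saved under pics/ and viewed, at most 10 in all, crops included, and the job is handed in when it is done.

Besides the shell and the picture viewer there is one more tool, called after "Request:" by a JSON object that holds its "method" and its "body", one argument or row to a line. move_arm: Moves the arm, as the interface text tells. Its arguments: {"type":"object","properties":{"rows":{"type":"array"},"grip_force":{"type":"number"}},"required":["rows"]}

```bash
ls; mkdir -p pics; cat > h.py <<'E'
import numpy as np, cv2
from workcell import robot
def grab(n):
    im=robot.get_image(n); c=robot.get_calibration(n); return im,np.array(c["camera_matrix"]),np.array(c["extrinsics"])
def toplane(K,T,uv,z):
    uv=np.atleast_2d(np.asarray(uv,float)); d=(np.linalg.inv(K)@np.c_[uv,np.ones(len(uv))].T).T@T[:3,:3].T
    o=T[:3,3]; s=(z-o[2])/d[:,2]; return o+d*s[:,None]
def proj(K,T,P):
    P=np.atleast_2d(np.asarray(P,float)); c=(P-T[:3,3])@T[:3,:3]; q=c@K.T; return q[:,:2]/q[:,2:]
E
python3 - <<'E'
from h import *
print(robot.pinch_z, robot.observe())
for n in ("top","side"):
    im,K,T=grab(n); cv2.imwrite(f"pics/{n}0.png",im[:,:,::-1]); print(n,K.round(1).tolist(),T.round(3).tolist())
    for th in ("tray_top","stack","scale","platter","tare_top","jar","can","tin"):
        r=robot.outline_of(n,th)
        for d in r[:2]:
            m=d["mask"]; rr=cv2.minAreaRect(np.argwhere(m)[:,::-1].astype(np.float32))
            print(n,th,round(d["confidence"],2),np.round(d["xy"],1),m.sum(),np.round(cv2.boxPoints(rr),1).tolist())
E
```

```text
pics
18.8 {'t': 0.0, 'joint_positions': array([-1.37100189e+00,  2.76578644e-01,  1.50607184e+00, -6.36286977e-06,
        1.36068957e+00, -1.20997058e-01]), 'joint_velocities': array([-1.55923110e-04, -6.35297976e-04,  3.62512278e-04,  4.56222219e-05,
        5.68872447e-04, -8.91818856e-04]), 'tau': array([-2.39054563e-03, -4.04585981e+01, -2.37229532e+01,  6.99434825e-02,
        3.44790705e-02, -1.50616265e-04]), 'eef_pos': array([ 181.1938478 , -545.13541218,  204.63848666]), 'tool_rot': array([-3.13985728e+00, -2.04738938e-04,  3.20792650e-01]), 'contact_force': array([-1.02529278, -0.61819982,  0.58941993]), 'moment': array([ 0.00797856,  0.03548617, -0.0136832 ]), 'grasp_force': 0.0, 'finger_gap': 94.09443502875837}
top [[416.4, 0.0, 326.4], [0.0, 416.4, 201.0], [0.0, 0.0, 1.0]] [[0.023, -0.99, 0.136, 452.498], [-1.0, -0.022, 0.009, -15.479], [-0.006, -0.137, -0.991, 1095.436], [0.0, 0.0, 0.0, 1.0]]
top tray_top 0.74 [441.9 201.4] 1697 [[407.3999938964844, 204.39999389648438], [413.8999938964844, 178.1999969482422], [477.20001220703125, 194.10000610351562], [470.7000122070312
[... 2131 characters left out ...]
03125], [206.6999969482422, 206.0], [367.29998779296875, 269.20001220703125], [317.20001220703125, 396.5]]
side tare_top 0.44 [406.2 165.5] 784 [[392.0, 151.0], [420.0, 151.0], [420.0, 182.0], [392.0, 182.0]]
side jar 0.94 [261.1 191.2] 1214 [[249.0, 166.0], [277.0, 166.0], [277.0, 215.0], [249.0, 215.0]]
side can 0.83 [405.4 168.3] 774 [[393.0, 151.0], [420.0, 151.0], [420.0, 182.0], [393.0, 182.0]]
side can 0.67 [345.  148.1] 391 [[321.8999938964844, 142.10000610351562], [370.8999938964844, 124.69999694824219], [377.70001220703125, 143.89999389648438], [328.70001220703125, 161.39999389648438]]
side tin 0.71 [351.4 236.6] 1066 [[333.0, 218.0], [374.0, 218.0], [374.0, 250.0], [333.0, 250.0]]
```

```bash
python3 - <<'E'
from h import *
im=cv2.imread("pics/top0.png"); cv2.imwrite("pics/top0c.png",cv2.resize(im[130:310,160:490],None,fx=2.4,fy=2.4,interpolation=cv2.INTER_CUBIC))
im,K,T=grab("top")
def q(th):
    m=robot.outline_of("top",th)[0]["mask"]; return cv2.boxPoints(cv2.minAreaRect(np.argwhere(m)[:,::-1].astype(np.float32))),m
b,m=q("tray_top"); P=toplane(K,T,b,122); print("tray",P.round(0).tolist(),P.mean(0), np.linalg.norm(P[1]-P[0]),np.linalg.norm(P[2]-P[1]))
b,m=q("platter"); P=toplane(K,T,b,80); print("plat",P.round(0).tolist(),P.mean(0), np.linalg.norm(P[1]-P[0]),np.linalg.norm(P[2]-P[1]))
for th,z in (("tare_top",55),("jar",110),("can",60),("tin",20)):
    b,m=q(th); print(th,toplane(K,T,b.mean(0),z).round(0))
E
```

```text
tray [[583.0, -198.0, 122.0], [647.0, -214.0, 122.0], [611.0, -364.0, 122.0], [548.0, -346.0, 122.0]] [ 597.17407378 -280.44642137  122.        ] 65.64221264514322 153.84481445842516
plat [[588.0, -206.0, 80.0], [654.0, -222.0, 80.0], [617.0, -380.0, 80.0], [552.0, -362.0, 80.0]] [ 602.7627945  -292.60546553   80.        ] 67.62521045506837 161.88229904720131
tare_top [[457. 234.  55.]]
jar [[705. -13. 110.]]
can [[ 424. -273.   60.]]
tin [[475.  -6.  20.]]
```

View pics/top0c.png

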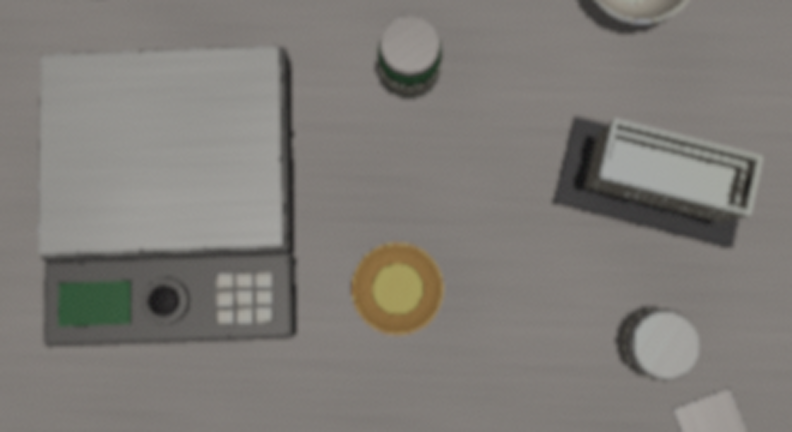

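View pics/side0.png

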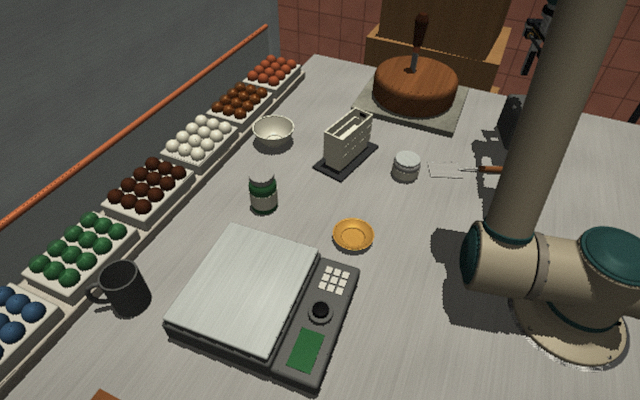

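The top view shows platter corners at about (177,154), (277,150), (278,233), (177,236) px, the tare key at (228,255) and the tray on the right, near (442,201). The side view agrees. I'll hover over the stack next and measure with the wrist camera.

Request:
{"method": "move_arm", "body": {
  "rows": [0.094, 0.04, -0.01, -0.008, 0, 0, -0.8, 0.094, 0.08, -0.02, -0.016, 0, 0, -1.6, 0.094, 0.12, -0.03, -0.024, 0, 0, -2.4, 0.094, 0.16, -0.04, -0.032, 0, 0, -3.2, 0.094, 0.2, -0.05, -0.04, 0, 0, -4.1, 0.094, 0.24, -0.06, -0.048, 0, 0, -4.9, 0.094, 0.28, -0.07, -0.056, 0, 0, -5.7, 0.094, 0.32, -0.08, -0.064, 0, 0, -6.5, 0.094, 0.36, -0.09, -0.072, 0, 0, -7.3, 0.094, 0.4, -0.1, -0.08, 0, 0, -8.1, 0.094, 0.44, -0.11, -0.088, 0, 0, -8.9, 0.094, 0.478, -0.12, -0.095, 0, 0, -9.7]
}}

```text
t: 2.25
eef_pos: [597.1, -280.7, 300.8]
tool_rot: [3.141, 0.0, 1.341]
contact_force: [0.7, -0.9, -0.2]
finger_gap: 93.9
grasp_force: 0.0
```

Request:
{"method": "move_arm", "body": {
  "rows": [0.094, 0, 0, 0, 0, 0, 0, 0.094, 0, 0, 0, 0, 0, 0, 0.094, 0, 0, 0, 0, 0, 0, 0.094, 0, 0, 0, 0, 0, 0]
}}

```text
t: 2.58
eef_pos: [594.3, -282.9, 299.8]
tool_rot: [-3.14, 0.0, 1.335]
contact_force: [-0.1, -0.1, 0.0]
finger_gap: 94.2
grasp_force: 0.0
```

```bash
python3 - <<'E'
from h import *
o=robot.observe(); print(o["t"],o["eef_pos"].round(1),o["tool_rot"].round(4),o["joint_positions"].round(2))
im,K,T=grab("wrist"); cv2.imwrite("pics/w1.png",im[:,:,::-1]); np.savez("w1.npz",K=K,T=T); print(T.round(2).tolist())
for r in robot.outline_of("wrist","tray_top")[:2]:
    m=r["mask"]; b=cv2.boxPoints(cv2.minAreaRect(np.argwhere(m)[:,::-1].astype(np.float32))); P=toplane(K,T,b,122)
    print(r["confidence"],m.sum(),b.round(1).tolist(),P.round(1).tolist(),P.mean(0).round(1),np.linalg.norm(P[1]-P[0]),np.linalg.norm(P[2]-P[1]))
im,K,T=grab("top"); 
pc=toplane(K,T,[(176.7,153.7),(276.7,149.6),(277.9,232.9),(176.7,236.2)],80); print(pc.round(0).tolist(),pc.mean(0)); print(toplane(K,T,(228.3,255),56))
E
```

```text
2.5833 [ 594.3 -282.9  299.8] [-3.1404e+00  4.0000e-04  1.3348e+00] [-0.55  0.38  1.13 -0.    1.64 -0.31]
[[0.97, -0.23, -0.06, 610.0], [-0.23, -0.94, -0.24, -215.32], [-0.0, 0.24, -0.97, 479.87], [0.0, 0.0, 0.0, 1.0]]
0.86 6427 [[298.0, 119.0], [350.0, 119.0], [350.0, 244.0], [298.0, 244.0]] [[583.8, -204.0, 122.0], [640.2, -217.5, 122.0], [608.6, -363.2, 122.0], [546.2, -348.3, 122.0]] [ 594.7 -283.3  122. ] 58.069479309259364 149.08250978417976
[[703.0, 372.0, 80.0], [719.0, 121.0, 80.0], [511.0, 110.0, 80.0], [497.0, 357.0, 80.0]] [607.81600436 239.94631074  80.        ]
[[454.95857644 233.99583851  56.        ]]
```

View pics/w1.png

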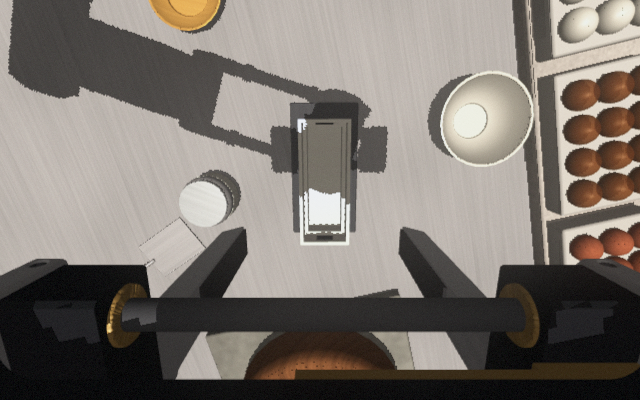

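The wrist view shows the tray rim at columns 300–350, rows 119–244. The bowl is to its right and the can to its left, both clear of the fingers. I'll fit the rim rectangle exactly.

```bash
cat >> h.py <<'E'
from scipy.optimize import minimize
def fitrect(K,T,m,z,L,W,x0):
    m=m.astype(np.uint8); m=m*0+cv2.drawContours(m*0,[cv2.convexHull(np.argwhere(m)[:,::-1].astype(np.int32))],-1,1,-1)
    def box(p):
        c,s=np.cos(p[2]),np.sin(p[2]); q=np.array([[-L,-W],[L,-W],[L,W],[-L,W]])/2
        return np.c_[p[0]+q@[c,-s],p[1]+q@[s,c],np.full(4,z)]
    mb=cv2.GaussianBlur(m.astype(np.float32),(0,0),1)
    def f(p):
        r=np.zeros(m.shape,np.uint8); cv2.fillConvexPoly(r,np.round(proj(K,T,box(p))*16).astype(np.int32),255,cv2.LINE_AA,4)
        return np.abs(cv2.GaussianBlur(r/255.,(0,0),1)-mb).sum()
    best=min((minimize(f,np.array(x0)+d,method="Nelder-Mead",options=dict(initial_simplex=np.array(x0)+d+np.array([[0,0,0],[6,0,0],[0,6,0],[0,0,.06]]))) for d in ([0,0,0],[4,-4,.03],[-4,4,-.03])),key=lambda r:r.fun)
    return best.x,best.fun,box(best.x)
E
python3 - <<'E'
from h import *
im,K,T=grab("wrist")
m=robot.outline_of("wrist","tray_top")[0]["mask"]
p,f,b=fitrect(K,T,m,122,150,60,[594,-283,1.335]); print("wrist",p.round(4),f,proj(K,T,b).round(1).tolist())
o=cv2.polylines(im[:,:,::-1].copy(),[np.round(proj(K,T,b)*16).astype(np.int32)],True,(0,0,255),1,cv2.LINE_AA,4); cv2.imwrite("pics/w1f.png",cv2.resize(o[90:270,240:420],None,fx=3.3,fy=3.3))
im,K,T=grab("top")
m=robot.outline_of("top","tray_top")[0]["mask"]; p,f,b=fitrect(K,T,m,122,150,60,[594,-283,1.335]); print("top",p.round(4),f)
E
```

```text
wrist [ 594.8862 -283.5476    1.3327] 168.5527427913764 [[347.9, 244.6], [351.0, 119.0], [297.3, 118.8], [299.3, 244.4]]
top [ 599.1179 -272.6388    1.3832] 382.5434004714754
```

View pics/w1f.png

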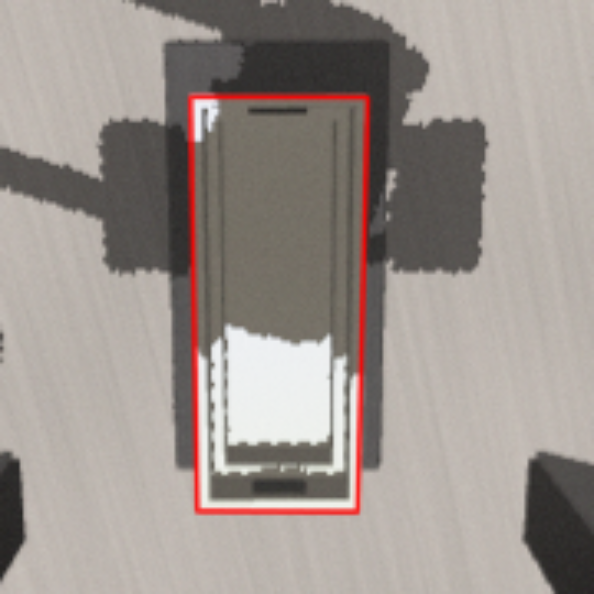

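The fit agrees with the image: tray centre (594.9, −283.5), yaw 1.333 rad. The tool is already aligned with it. I'll descend to TCP z ≈ 98, which keeps the fingertips above the second tray's rim at 92.

Request:
{"method": "move_arm", "body": {
  "rows": [0.094, 0, 0.0, 0.03, 0, 0, 0, 0.094, 0, 0.0, 0.06, 0, 0, 0, 0.094, 0, 0.0, 0.09, 0, 0, 0, 0.094, 0, 0.0, 0.12, 0, 0, 0, 0.094, 0, 0.001, 0.145, 0, 0, 0, 0.094, 0, 0.001, 0.165, 0, 0, 0, 0.094, 0, 0.001, 0.18, 0, 0, 0, 0.094, 0, 0.001, 0.192, 0, 0, 0, 0.094, 0, 0.001, 0.2, 0, 0, 0, 0.094, 0, 0.001, 0.202, 0, 0, 0, 0.094, 0, 0.001, 0.202, 0, 0, 0, 0.094, 0, 0.001, 0.202, 0, 0, 0]
}}

```text
t: 3.93
eef_pos: [597.0, -282.7, 98.9]
tool_rot: [3.14, 0.001, 1.336]
contact_force: [0.3, 0.0, 0.1]
finger_gap: 94.1
grasp_force: 0.0
```

Request:
{"method": "move_arm", "body": {
  "rows": [0.08, 0, 0, 0, 0, 0, 0, 0.072, 0, 0, 0, 0, 0, 0, 0.068, 0, 0, 0, 0, 0, 0, 0.065, 0, 0, 0, 0, 0, 0, 0.063, 0, 0, 0, 0, 0, 0, 0.061, 0, 0, 0, 0, 0, 0, 0.061, 0, 0, 0, 0, 0, 0],
  "grip_force": 10
}}

```text
t: 4.52
eef_pos: [596.5, -282.4, 98.2]
tool_rot: [3.141, 0.0, 1.337]
contact_force: [0.8, 0.2, -0.0]
finger_gap: 60.7
grasp_force: 0.0
```

Request:
{"method": "move_arm", "body": {
  "rows": [0.058, 0, 0, 0, 0, 0, 0, 0.058, 0, 0, 0, 0, 0, 0, 0.056, 0, 0, 0, 0, 0, 0, 0.056, 0, 0, 0, 0, 0, 0, 0.056, 0, 0, 0, 0, 0, 0],
  "grip_force": 10
}}

```text
t: 4.93
eef_pos: [596.1, -282.2, 98.1]
tool_rot: [-3.141, 0.0, 1.337]
contact_force: [-2.0, -0.3, 1.2]
finger_gap: 60.1
grasp_force: 10.0
```

Request:
{"method": "move_arm", "body": {
  "rows": [0.05, 0, 0, 0, 0, 0, 0, 0.05, 0, 0, 0, 0, 0, 0, 0.05, 0, 0, 0, 0, 0, 0, 0.05, 0, 0, -0.001, 0, 0, 0, 0.05, 0, 0, -0.002, 0, 0, 0, 0.05, 0, 0, -0.003, 0, 0, 0, 0.05, 0, 0, -0.004, 0, 0, 0, 0.05, 0, 0, -0.005, 0, 0, 0],
  "grip_force": 40
}}

```text
t: 5.6
eef_pos: [596.1, -282.0, 101.9]
tool_rot: [-3.14, -0.001, 1.337]
contact_force: [-0.4, -0.0, -9.8]
finger_gap: 59.5
grasp_force: 40.0
```

Request:
{"method": "move_arm", "body": {
  "rows": [0.05, 0, 0, -0.001, 0, 0, 0, 0.05, 0, 0, -0.002, 0, 0, 0, 0.05, 0, 0, -0.003, 0, 0, 0, 0.05, 0, 0, -0.004, 0, 0, 0, 0.05, 0, 0, -0.005, 0, 0, 0, 0.05, 0, 0, -0.006, 0, 0, 0, 0.05, 0, 0, -0.007, 0, 0, 0, 0.05, 0, 0, -0.008, 0, 0, 0, 0.05, 0, 0, -0.009, 0, 0, 0, 0.05, 0, 0, -0.01, 0, 0, 0, 0.05, 0, 0, -0.011, 0, 0, 0, 0.05, 0, 0, -0.012, 0, 0, 0]
}}

```text
t: 6.6
eef_pos: [596.7, -282.5, 115.5]
tool_rot: [3.141, 0.0, 1.337]
contact_force: [-0.7, 0.5, -3.8]
finger_gap: 59.9
grasp_force: 40.0
```

Request:
{"method": "move_arm", "body": {
  "rows": [0.05, 0, 0, -0.002, 0, 0, 0, 0.05, 0, 0, -0.004, 0, 0, 0, 0.05, 0, 0, -0.006, 0, 0, 0, 0.05, 0, 0, -0.008, 0, 0, 0, 0.05, 0, 0, -0.011, 0, 0, 0, 0.05, 0, 0, -0.015, 0, 0, 0, 0.05, 0, 0, -0.025, 0, 0, 0, 0.05, 0, 0, -0.04, 0, 0, 0, 0.05, 0, 0, -0.06, 0, 0, 0, 0.05, 0, 0, -0.08, 0, 0, 0, 0.05, 0, 0, -0.1, 0, 0, 0, 0.05, 0, 0, -0.12, 0, 0, 0]
}}

```text
t: 7.6
eef_pos: [596.5, -282.3, 237.1]
tool_rot: [3.141, 0.0, 1.337]
contact_force: [-0.4, -0.5, -3.1]
finger_gap: 60.1
grasp_force: 40.0
```

```bash
python3 - <<'E'
from h import *
o=robot.observe(); print(o["t"],o["eef_pos"].round(1),o["tool_rot"].round(4),o["contact_force"].round(1),o["moment"].round(2))
im,K,T=grab("side"); a=im[60:220,250:450,::-1]; im2,K,T=grab("wrist"); b=im2[:,:,::-1]
cv2.imwrite("pics/s2.png",np.vstack([cv2.resize(np.hstack([a,cv2.imread("pics/side0.png")[60:220,250:450]]),(640,256),interpolation=cv2.INTER_CUBIC),b[:330]]))
E
```

```text
7.6 [ 596.5 -282.3  237.1] [3.1407e+00 3.0000e-04 1.3366e+00] [-0.4 -0.5 -3.1] [-0.03 -0.06 -0.02]
```

View pics/s2.png

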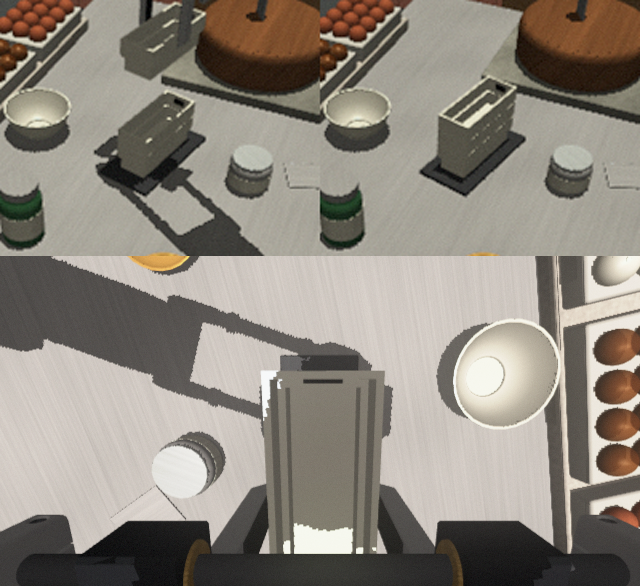

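Only the top tray came away: the other two are still nested on the base plate, and the held tray is level. I'll refine the scale pose while the arm is clear of it.

```bash
python3 - <<'E'
from h import *
for n in ("top","side"):
    im,K,T=grab(n); rs=robot.outline_of(n,"scale"); 
    r=max(rs,key=lambda r:r["mask"].sum()); m=r["mask"]; g=cv2.cvtColor(im,cv2.COLOR_RGB2GRAY)
    m=cv2.morphologyEx(m.astype(np.uint8),cv2.MORPH_CLOSE,np.ones((9,9)))
    t,_=cv2.threshold(g[m>0].reshape(-1,1),0,255,cv2.THRESH_OTSU)
    mm=((g>t)&(m>0)).astype(np.uint8); mm=cv2.morphologyEx(mm,cv2.MORPH_OPEN,np.ones((9,9)))
    N,l,s,_=cv2.connectedComponentsWithStats(mm); mm=l==1+s[1:,4].argmax()
    p,f,b=fitrect(K,T,mm,80,250,210,[608,240,1.62]); print(n,len(rs),t,mm.sum(),p.round(3),f,proj(K,T,b).round(1).tolist())
    p2=p[2]-np.pi/2; k=[p[0]-155*np.cos(p2),p[1]-155*np.sin(p2)]
    for z in (50,54,58): print(z,np.round(k,1),proj(K,T,[*k,z]).round(1))
    for c in (d for d in robot.outline_of(n,"tare_top")[:2]): print(c["confidence"],c["mask"].sum(),np.round(c["xy"],1),toplane(K,T,c["xy"],56).round(1))
    o=cv2.polylines(im[:,:,::-1].copy(),[np.round(proj(K,T,b)*16).astype(np.int32)],True,(0,0,255),1,cv2.LINE_AA,4)
    cr=(slice(130,290),slice(150,310)) if n=="top" else (slice(190,400),slice(150,390))
    cv2.imwrite(f"pics/p_{n}.png",cv2.resize(o[cr],(390,390 if n=="top" else 341),interpolation=cv2.INTER_CUBIC))
a=cv2.imread("pics/p_top.png");b=cv2.imread("pics/p_side.png"); cv2.imwrite("pics/p.png",np.hstack([a[:341*2][:390],cv2.copyMakeBorder(b,0,49,0,0,cv2.BORDER_CONSTANT)]))
E
```

```text
top 1 129.0 8424 [610.707 241.851   1.624] 167.25074478060742 [[276.2, 148.5], [176.6, 151.6], [175.0, 235.4], [277.4, 232.3]]
50 [455.9 233.6] [[229.1 254.6]]
54 [455.9 233.6] [[228.7 254.6]]
58 [455.9 233.6] [[228.3 254.6]]
0.66 133 [228.5 252.9] [[460.1 233.8  56. ]]
side 1 133.0 11929 [608.543 242.899   1.626] 388.3412537307597 [[229.7, 220.0], [160.5, 317.3], [266.3, 358.6], [318.6, 247.5]]
50 [453.8 234.3] [[319.9 313.6]]
54 [453.8 234.3] [[320.  312.6]]
58 [453.8 234.3] [[320.  311.5]]
0.76 226 [321.5 311.6] [[451.5 232.3  56. ]]
0.39 1336 [348.7  88.4] [[ 693.6 -554.1   56. ]]
```

View pics/p.png

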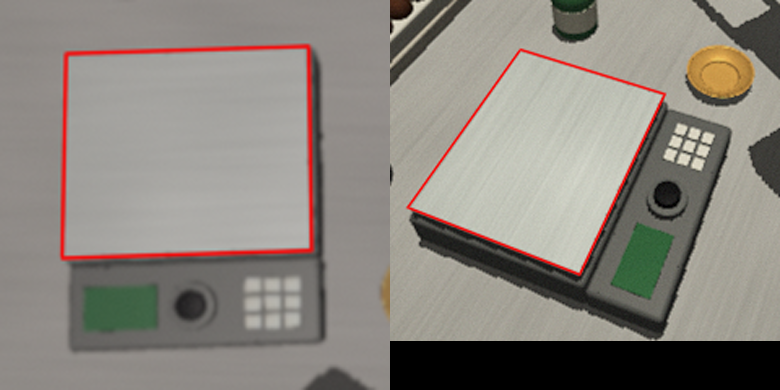

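Both cameras put the platter middle at about (609.5, 242.4), with the long axis at 1.625 rad and the key at about (455, 234). I'll carry the tray over.

Request:
{"method": "move_arm", "body": {
  "rows": [0.05, 0.01, -0.002, 0, 0, 0, -0.1, 0.05, 0.03, -0.006, 0, 0, 0, -0.2, 0.05, 0.06, -0.013, 0, 0, 0, -0.3, 0.05, 0.095, -0.02, 0, 0, 0, -0.5, 0.05, 0.13, -0.028, 0, 0, 0, -0.7, 0.05, 0.165, -0.035, 0, 0, 0, -0.9, 0.05, 0.2, -0.043, 0, 0, 0, -1.1, 0.05, 0.235, -0.05, 0, 0, 0, -1.3, 0.05, 0.27, -0.057, 0, 0, 0, -1.5, 0.05, 0.305, -0.065, 0, 0, 0, -1.7, 0.05, 0.34, -0.072, 0, 0, 0, -1.9, 0.05, 0.375, -0.08, 0, 0, 0, -2.1]
}}

```text
t: 9.0
eef_pos: [604.8, 103.5, 234.6]
tool_rot: [-3.141, -0.0, 1.558]
contact_force: [-0.1, 0.1, -4.0]
finger_gap: 60.2
grasp_force: 40.0
```

```bash
cat > go.py <<'E'
import sys
from h import *
from scipy.spatial.transform import Rotation as R
t=np.array(list(map(float,sys.argv[1:4]))); yaw=float(sys.argv[4])
o=robot.observe(); R0=R.from_euler("xyz",o["tool_rot"]); Rt=R.from_euler("xyz",[np.pi,0,yaw])
print(o["t"],o["eef_pos"].round(1),o["tool_rot"].round(4),o["contact_force"].round(1),"d mm",(R0.inv().apply(t-o["eef_pos"])).round(1),"rot u",(np.degrees((R0.inv()*Rt).as_rotvec())/6).round(2))
E
python3 go.py 609.4 243.9 237 1.629
```

```text
9.0 [604.8 103.5 234.6] [-3.1406e+00 -3.0000e-04  1.5583e+00] [-0.1  0.1 -4. ] d mm [140.5   2.8  -2.4] rot u [-0.01 -0.   -0.68]
```

Request:
{"method": "move_arm", "body": {
  "rows": [0.05, 0.035, 0.001, 0, 0, 0, -0.2, 0.05, 0.068, 0.001, 0, 0, 0, -0.4, 0.05, 0.095, 0.002, 0, 0, 0, -0.55, 0.05, 0.117, 0.002, 0, 0, 0, -0.65, 0.05, 0.133, 0.002, 0, 0, 0, -0.68, 0.05, 0.141, 0.002, 0, 0, 0, -0.68, 0.05, 0.142, 0.002, 0, 0, 0, -0.68, 0.05, 0.142, 0.002, 0, 0, 0, -0.68, 0.05, 0.142, 0.002, 0, 0, 0, -0.68, 0.05, 0.142, 0.002, 0, 0, 0, -0.68, 0.05, 0.142, 0.002, 0, 0, 0, -0.68, 0.05, 0.142, 0.002, 0, 0, 0, -0.68]
}}

```text
t: 10.0
eef_pos: [609.9, 241.9, 235.3]
tool_rot: [3.141, 0.0, 1.626]
contact_force: [-0.6, -0.0, -3.8]
finger_gap: 59.7
grasp_force: 40.0
```

```bash
python3 go.py 609.4 243.9 110.1 1.629
```

```text
10.0 [609.9 241.9 235.3] [3.1414e+00 2.0000e-04 1.6263e+00] [-0.6 -0.  -3.8] d mm [  2.   -0.4 125.2] rot u [ 0.    0.   -0.03]
```

Descend to about 8 mm above contact.

Request:
{"method": "move_arm", "body": {
  "rows": [0.05, 0.001, 0, 0.008, 0, 0, 0, 0.05, 0.002, 0, 0.022, 0, 0, 0, 0.05, 0.002, 0, 0.04, 0, 0, 0, 0.05, 0.002, 0, 0.058, 0, 0, 0, 0.05, 0.002, 0, 0.075, 0, 0, 0, 0.05, 0.002, 0, 0.09, 0, 0, 0, 0.05, 0.002, 0, 0.102, 0, 0, 0, 0.05, 0.002, 0, 0.11, 0, 0, 0, 0.05, 0.002, 0, 0.115, 0, 0, 0, 0.05, 0.002, 0, 0.117, 0, 0, 0, 0.05, 0.002, 0, 0.117, 0, 0, 0, 0.05, 0.002, 0, 0.117, 0, 0, 0]
}}

```text
t: 11.0
eef_pos: [610.1, 245.0, 118.8]
tool_rot: [3.14, -0.0, 1.628]
contact_force: [-0.1, -0.1, -4.2]
finger_gap: 59.7
grasp_force: 40.0
```

```bash
python3 go.py 609.4 243.9 110.1 1.629; python3 - <<'E'
from h import *
im,K,T=grab("top"); im2,K2,T2=grab("side")
cv2.imwrite("pics/d.png",np.hstack([cv2.resize(im[130:290,150:310,::-1],(390,390)),cv2.resize(im2[160:400,150:390,::-1],(390,390))]))
E
```

```text
11.0 [610.1 245.  118.8] [ 3.1403e+00 -2.0000e-04  1.6276e+00] [-0.1 -0.1 -4.2] d mm [-1.1 -0.8  8.6] rot u [ 0.01 -0.   -0.01]
```

View pics/d.png

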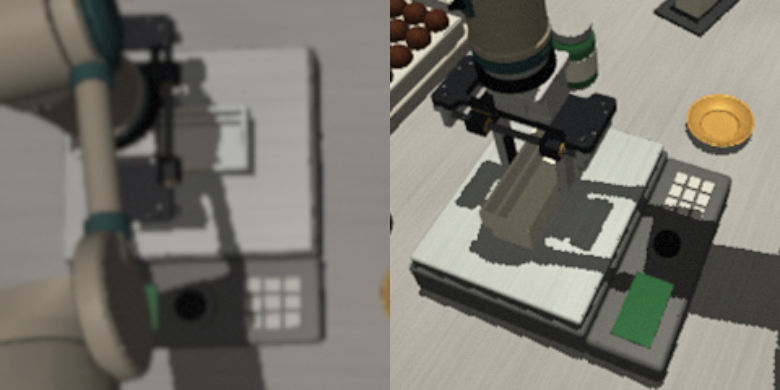

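The tray is over the platter middle and aligned. I'll lower it slowly until it touches.

Request:
{"method": "move_arm", "body": {
  "rows": [0.05, 0, 0, 0.001, 0, 0, 0, 0.05, -0.001, 0, 0.002, 0, 0, 0, 0.05, -0.001, 0, 0.003, 0, 0, 0, 0.05, -0.001, 0, 0.004, 0, 0, 0, 0.05, -0.001, 0, 0.005, 0, 0, 0, 0.05, -0.001, 0, 0.006, 0, 0, 0, 0.05, -0.001, 0, 0.0065, 0, 0, 0, 0.05, -0.001, 0, 0.007, 0, 0, 0, 0.05, -0.001, 0, 0.0075, 0, 0, 0, 0.05, -0.001, 0, 0.0075, 0, 0, 0]
}}

```text
t: 11.93
eef_pos: [609.6, 243.9, 110.5]
tool_rot: [-3.141, 0.0, 1.628]
contact_force: [0.5, 0.2, -4.0]
finger_gap: 59.7
grasp_force: 40.0
```

Request:
{"method": "move_arm", "body": {
  "rows": [0.05, 0, 0, 0.0005, 0, 0, 0, 0.05, 0, 0, 0.001, 0, 0, 0, 0.05, 0, 0, 0.001, 0, 0, 0]
}}

```text
t: 12.18
eef_pos: [609.7, 243.9, 110.2]
tool_rot: [3.141, -0.0, 1.628]
contact_force: [-0.3, -0.3, -0.1]
finger_gap: 59.7
grasp_force: 40.0
```

Touchdown: the platter now carries the weight. I'll release gently, then rise.

Request:
{"method": "move_arm", "body": {
  "rows": [0.06, 0, 0, 0.0, 0, 0, 0, 0.061, 0, 0, 0, 0, 0, 0, 0.063, 0, 0, 0, 0, 0, 0, 0.066, 0, 0, 0, 0, 0, 0, 0.07, 0, 0, 0, 0, 0, 0, 0.076, 0, 0, 0, 0, 0, 0, 0.082, 0, 0, 0, 0, 0, 0, 0.088, 0, 0, 0, 0, 0, 0, 0.088, 0, 0, 0, 0, 0, 0, 0.088, 0, 0, 0, 0, 0, 0],
  "grip_force": 5
}}

```text
t: 13.02
eef_pos: [609.7, 243.9, 109.6]
tool_rot: [3.142, 0.0, 1.628]
contact_force: [0.2, -0.3, 0.6]
finger_gap: 87.7
grasp_force: 0.0
```

Request:
{"method": "move_arm", "body": {
  "rows": [0.088, 0, 0, -0.004, 0, 0, 0, 0.088, 0, 0, -0.012, 0, 0, 0, 0.088, 0, 0, -0.025, 0, 0, 0, 0.088, 0, 0, -0.045, 0, 0, 0, 0.088, 0, 0, -0.07, 0, 0, 0, 0.088, 0, 0, -0.1, 0, 0, 0, 0.088, 0, 0, -0.125, 0, 0, 0, 0.088, 0, 0, -0.14, 0, 0, 0, 0.088, 0, 0, -0.14, 0, 0, 0, 0.088, 0, 0, -0.14, 0, 0, 0]
}}

```text
t: 13.85
eef_pos: [610.0, 244.0, 250.8]
tool_rot: [3.139, -0.0, 1.628]
contact_force: [-0.9, -0.5, -0.1]
finger_gap: 88.0
grasp_force: 0.0
```

```bash
python3 - <<'E'
from h import *
im,K,T=grab("wrist"); cv2.imwrite("pics/w3.png",im[:,:,::-1])
r=robot.outline_of("wrist","tray_top")[0]; print(r["confidence"],r["mask"].sum())
p,f,b=fitrect(K,T,r["mask"],134,150,60,[609,242,1.628]); print(p.round(3),f)
for d in robot.outline_of("wrist","tare_top")[:2]: print(d["confidence"],d["xy"],d["mask"].sum(),toplane(K,T,d["xy"],56).round(1))
E
python3 go.py 454.8 234 90 1.628
```

```text
0.58 9169
[607.78  242.583   1.632] 245.28274648130247
0.78 [195.5, 183.8] 598 [[452.8 233.   56. ]]
14.0 [608.8 243.7 247.9] [-3.1385e+00  8.0000e-04  1.6277e+00] [ 0.3  0.2 -0.9] d mm [  -0.8 -153.8  158.4] rot u [-0.03  0.01 -0.  ]
```

View pics/w3.png

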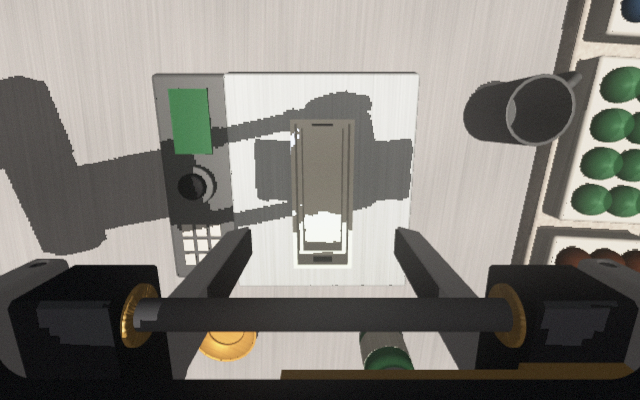

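The tray stands upright in the middle of the platter, fitted at (607.8, 242.6) and aligned. The key is at about (454, 233.5). I'll shut the fingers and move over it.

Request:
{"method": "move_arm", "body": {
  "rows": [0.06, 0, -0.015, 0, 0, 0, 0, 0.04, 0, -0.04, 0, 0, 0, 0, 0.02, 0, -0.07, 0, 0, 0, 0, 0, 0, -0.1, 0, 0, 0, 0, 0, -0.001, -0.13, 0.01, 0, 0, 0, 0, -0.001, -0.148, 0.03, 0, 0, 0, 0, -0.001, -0.154, 0.055, 0, 0, 0, 0, -0.001, -0.154, 0.085, 0, 0, 0, 0, -0.001, -0.154, 0.115, 0, 0, 0, 0, -0.001, -0.154, 0.14, 0, 0, 0, 0, -0.001, -0.154, 0.155, 0, 0, 0, 0, -0.001, -0.154, 0.16, 0, 0, 0]
}}

```text
t: 15.0
eef_pos: [452.7, 233.0, 85.7]
tool_rot: [-3.134, 0.002, 1.628]
contact_force: [-0.6, -0.7, 0.2]
finger_gap: 11.6
grasp_force: 0.0
```

Request:
{"method": "move_arm", "body": {
  "rows": [0, 0, 0, 0, 0, 0, 0, 0, 0, 0, 0, 0, 0, 0, 0, 0, 0, 0, 0, 0, 0, 0, 0, 0, 0, 0, 0, 0]
}}

```text
t: 15.33
eef_pos: [456.9, 234.5, 90.7]
tool_rot: [3.139, -0.001, 1.628]
contact_force: [0.3, 0.1, -0.5]
finger_gap: 0.0
grasp_force: 0.0
```

```bash
python3 go.py 454.3 233.5 62 1.628; python3 - <<'E'
from h import *
im2,K2,T2=grab("side"); o=robot.observe()["eef_pos"]; print(proj(K2,T2,[o,[*o[:2],56]]).round(1))
for d in robot.outline_of("side","tare_top")[:2]: print(d["confidence"],d["xy"],d["mask"].sum())
cv2.imwrite("pics/k.png",cv2.resize(im2[220:380,240:440,::-1],(750,600),interpolation=cv2.INTER_CUBIC))
E
```

```text
15.3333 [456.9 234.5  90.7] [ 3.1392e+00 -6.0000e-04  1.6277e+00] [ 0.3  0.1 -0.5] d mm [-0.9 -2.7 28.7] rot u [ 0.02 -0.01 -0.  ]
[[318.8 302. ]
 [318.5 311.5]]
0.67 [322.9, 311.6] 173
```

View pics/k.png

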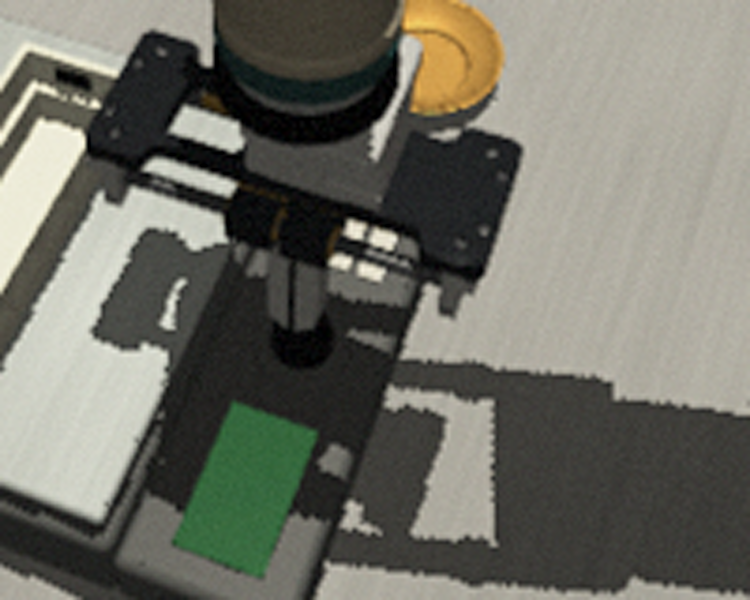

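The closed fingers are right above the key. I'll nudge to centre and descend slowly.

Request:
{"method": "move_arm", "body": {
  "rows": [0, 0, -0.001, 0.005, 0, 0, 0, 0, -0.001, -0.002, 0.011, 0, 0, 0, 0, -0.001, -0.002, 0.017, 0, 0, 0, 0, -0.001, -0.002, 0.022, 0, 0, 0, 0, -0.001, -0.002, 0.025, 0, 0, 0, 0, -0.001, -0.002, 0.026, 0, 0, 0, 0, -0.001, -0.002, 0.027, 0, 0, 0, 0, -0.001, -0.002, 0.028, 0, 0, 0, 0, -0.001, -0.002, 0.028, 0, 0, 0]
}}

```text
t: 16.18
eef_pos: [453.8, 233.0, 65.7]
tool_rot: [3.141, 0.0, 1.628]
contact_force: [-7.9, -3.5, 33.2]
finger_gap: 0.5
grasp_force: 16.4
```

Request:
{"method": "move_arm", "body": {
  "rows": [0, 0, 0, 0.001, 0, 0, 0, 0, 0, 0, 0.002, 0, 0, 0, 0, 0, 0, 0.003, 0, 0, 0, 0, 0, 0, 0.004, 0, 0, 0, 0, 0, 0, 0.004, 0, 0, 0]
}}

```text
t: 16.6
eef_pos: [454.0, 233.0, 65.2]
tool_rot: [3.139, -0.0, 1.628]
contact_force: [-13.8, -5.8, 57.0]
finger_gap: 0.4
grasp_force: 28.5
```

The force is already high, so the key has bottomed or a rim is touching. I'll back off in small steps to read the spring.

Request:
{"method": "move_arm", "body": {
  "rows": [0, 0, 0, -0.003, 0, 0, 0, 0, 0, 0, -0.005, 0, 0, 0, 0, 0, 0, -0.0055, 0, 0, 0, 0, 0, 0, -0.0055, 0, 0, 0, 0, 0, 0, -0.0055, 0, 0, 0]
}}

```text
t: 17.02
eef_pos: [453.8, 232.9, 65.8]
tool_rot: [3.141, 0.0, 1.628]
contact_force: [-5.7, -2.5, 23.0]
finger_gap: 0.6
grasp_force: 11.8
```

Request:
{"method": "move_arm", "body": {
  "rows": [0, 0, 0, -0.001, 0, 0, 0, 0, 0, 0, -0.002, 0, 0, 0, 0, 0, 0, -0.002, 0, 0, 0, 0, 0, 0, -0.002, 0, 0, 0]
}}

```text
t: 17.35
eef_pos: [453.7, 232.9, 66.1]
tool_rot: [-3.141, 0.0, 1.628]
contact_force: [-3.2, -1.0, 12.2]
finger_gap: 0.5
grasp_force: 5.8
```

Request:
{"method": "move_arm", "body": {
  "rows": [0, 0, 0, -0.001, 0, 0, 0, 0, 0, 0, -0.002, 0, 0, 0, 0, 0, 0, -0.002, 0, 0, 0, 0, 0, 0, -0.002, 0, 0, 0]
}}

```text
t: 17.68
eef_pos: [453.7, 232.9, 67.0]
tool_rot: [-3.141, 0.0, 1.628]
contact_force: [-1.6, -0.4, 5.1]
finger_gap: 0.3
grasp_force: 2.2
```

Request:
{"method": "move_arm", "body": {
  "rows": [0, 0, 0, -0.001, 0, 0, 0, 0, 0, 0, -0.002, 0, 0, 0, 0, 0, 0, -0.002, 0, 0, 0, 0, 0, 0, -0.002, 0, 0, 0]
}}

```text
t: 18.02
eef_pos: [453.7, 232.9, 68.9]
tool_rot: [-3.141, 0.0, 1.628]
contact_force: [-1.7, -0.7, 2.8]
finger_gap: 0.4
grasp_force: 1.6
```

Below about 66 mm the contact is stiff. Above that it follows a soft spring: 5 N at 67, 2.8 N at 69. So the key was fully down and is now coming back up. I'll retreat clear and verify.

Request:
{"method": "move_arm", "body": {
  "rows": [0, 0, 0, -0.003, 0, 0, 0, 0, 0, 0, -0.007, 0, 0, 0, 0, 0, 0, -0.015, 0, 0, 0, 0, 0, 0, -0.03, 0, 0, 0, 0, 0, 0, -0.055, 0, 0, 0, 0, 0, 0, -0.085, 0, 0, 0, 0, 0, 0, -0.12, 0, 0, 0, 0, 0, 0, -0.155, 0, 0, 0, 0, 0, 0, -0.18, 0, 0, 0, 0, 0, 0, -0.19, 0, 0, 0, 0, 0, 0, -0.19, 0, 0, 0, 0, 0, 0, -0.19, 0, 0, 0]
}}

```text
t: 19.02
eef_pos: [453.8, 233.0, 258.5]
tool_rot: [-3.141, 0.0, 1.628]
contact_force: [0.2, 0.3, -0.7]
finger_gap: 0.9
grasp_force: 0.0
```

```bash
python3 - <<'E'
from h import *
o=robot.observe(); print(o["t"],o["eef_pos"].round(1),o["contact_force"].round(1))
im,K,T=grab("wrist"); r=robot.outline_of("wrist","tray_top")
for d in r[:1]: print(d["confidence"],fitrect(K,T,d["mask"],134,150,60,[609,242,1.628])[:2])
im2,K2,T2=grab("side")
cv2.imwrite("pics/end.png",np.vstack([im2[60:,:,::-1],im[40:290,:,::-1]]))
E
```

```text
19.0167 [453.8 233.  258.5] [ 0.2  0.3 -0.7]
0.62 (array([606.37834091, 242.38563915,   1.63280055]), np.float64(1882.2680969373935))
```

View pics/end.png

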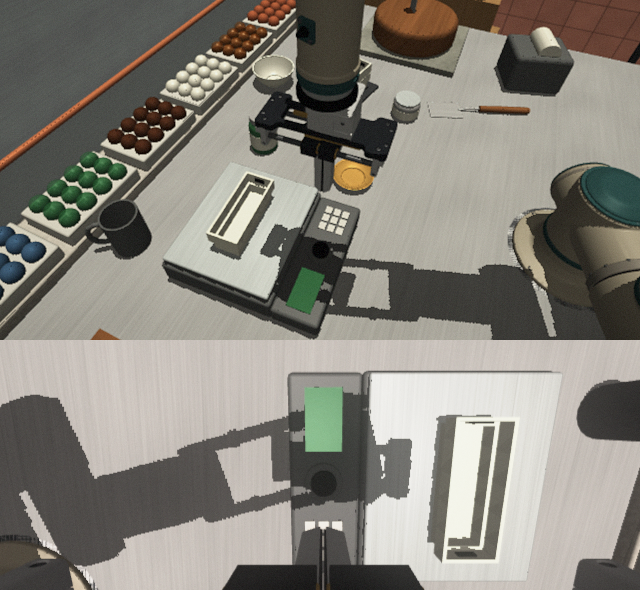

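The tray stands upright and centred on the platter. The key is free, the other things are where they were, and the arm is touching nothing.

```bash
python3 -c "
from workcell import robot
print(robot.job_done())"
```

```text
the job is handed in; nothing more can be done
None
```

The top tray now stands upright and aligned on the platter, about 2 mm from its middle, with the other two trays still nested; the tare key was pressed fully down and released (my press peaked near 57 N at the fingertips), and the job was handed in at about 19 s.

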